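# Put the cold chisel away in its case

## Robot

A 7-joint arm with a two-finger parallel gripper is mounted at the origin on a cart in front of the work surface, level with it; the furniture and walls round the work are solid. World frame = base frame: x ahead of the robot, y to its left, z up, the work surface at z = 0. Lengths are in m, angles in rad, forces in N, time in s.
With the tool pointing down it reaches from about 0.425 to 0.925 m from the base axis. Payload 6.8 kg.
Tool frame: the origin (TCP) lies between the finger pads; the fingertips stand 11 mm ahead of it and the grasp point (between the pads) lies 8 mm behind it; z points along the fingers, y is the line along which they close (so a half turn about z gives the same grasp; the last joint's range is limited). The gripper opens to 85 mm and grips with 20 to 120 N. Pads are 22 mm wide; open, the fingers measure 114 mm over their backs; the gripper's body (76 mm by 85 mm) begins 54 mm behind the grasp point. The pads swing forward as they close: fully open they stand 13 mm farther back than shut.
Start: joints at [-1.35, 0.477, 0.022, 1.555, -0.011, 1.109, -0.083], TCP at [0.218, 0.639, 0.22] pointing down, gripper open.
Joint ranges: [-2.96, 2.96], [-0.34, 2.1], [-1.41, 1.46], [0.24, 2.44], [-1.37, 4.51], [0.17, 1.92], [-2.96, 2.96]. Speed limits (rad/s): [2.39, 2.39, 3.14, 3.14, 3.14, 3.14, 3.14].

## Interface

Orientations are given as a rotation vector (axis times angle).
In Python, from bench import r gives the robot as it stands.
- The arm moves only by the tool send_rows, never from a script. Its argument "deltas" is a list of rows, each an object of numbers: "dx", "dy", "dz": the shift along the world's x, y, z in mm; "rx", "ry", "rz": the turn, a rotation vector about the world's x, y, z in degrees. A call has 1 to 5 rows; each row is the pose to reach, as a shift and turn from the pose commanded when the call began; what a row does not reach only later rows make up. A row lasts 1/12 s, in which the tool goes at most 41.7 mm and 7.16 degrees, less where a joint would pass 70% of its speed; a pose out of reach is approached as far as the arm can. A call with a gripper value outside its range is refused whole. "jaw" is the finger opening in mm, from 0 to 85.4, set as the call begins (left out, the last holds). The fingers move at their own pace and stop on an object; "newtons" is the grip in N (left out, the last holds). Time passes only in rows, so rows that repeat a pose let the fingers close. It gives the time, the measured TCP pose, the force, the opening and the grip force at its end, in the units of the state.
- r.get_obs(): the state, without advancing time (a new reading comes with each control period).
- r.grab_frame(name): name is "scene" or "top" or "wrist"; returns a dict with "frame" (400x640x3 uint8, blue, green, red), "z_map" (400x640 float32, m along the optical axis (not along the pixel's ray), 0 where there is no reading), "vertical_fov" (degrees; the focal length in pixels is half the picture's height over the tangent of half this angle, whatever the lens; pixels are square), "cx", "cy" (the principal point, pixels), "xyz" and "orientation" of the camera in the world. Camera axes: x right, y down, z forward; pixel columns grow to the right and rows downward; lengths in m; the calibration is good to about 2 mm. The wrist camera is an equidistant fisheye: a pixel r from the principal point sees the ray r / f radians off the axis. A picture is of the moment at which its call begins.
- r.hand_in(): hands the job in; it is judged then, once.
The state is a dict: "clock": time; "joints": joint angles; "qvel": joint speeds; "tau": joint torques, N m; "tcp_pos": TCP position; "orientation": TCP orientation; "contact_force": force on the tool from outside, world axes, zero at the start; "moment": the same for the moment, N m; "grip_width": finger opening in m; "gripper_force": force on a finger pad.
Only numpy, scipy, OpenCV 4.12 (cv2) and the standard library are available. Lean on these libraries where they do the work, as an engineer would, in place of code of your own. Each camera call takes 0.05 s, during which the arm holds its last target. There are 200 camera calls.

## Task

Lift the hinged lid of the blue tool case by its black handle until it reaches its stop, lay the cold chisel flat and lengthwise in the wide empty compartment (beside the one with the centre punch), let go of it, and then close the lid fully. The lid does not open far and hangs over the tray, so reach in under it with the tool tilted; leave the spanner and the tape roll where they are.

Things in the scene. Friction and masses are not known exactly. Their poses are not given: they have to be found in the camera images.
- case: Blue steel clamshell case fixed to the bench, 195 mm deep (x), 148 wide (y), 48.5 high shut. Origin: centre of the underside; x points from handle side to hinge, y to the left. Tray rim 34 mm high, walls 4, foam bed at 12 mm. A 4 mm divider along x at y = -18, 14 mm above the bed, parts a narrow compartment at the right (fixed centre punch in it) from the wide empty one at the left.
- bed (a point): Centre of the foam bed of the wide empty compartment (187 mm along the case's x, 86 mm along its y): case frame x = 0, y = +27 mm, 12 mm above the bench. Axes as the case.
- lid (a joint): Angle of the lid, rad: 0 shut, grows as it opens, hard stop at 0.95 (54 degrees), so the open lid overhangs the tray. A stiff hinge (0.3 N m of friction, lid 0.2 kg): the lid stays at any angle and needs about 1 to 3 N at the handle.
- lid_hinge (a point): Middle of the hinge line, on the far rim (case frame x = +97.5 mm, y = 0, 34.5 mm above the bench); the line runs along the case's y. The lid reaches 195 mm from it toward the handle; its flat top lies 14 mm above the hinge plane, its inside is hollow, 9 mm deep.
- lid_handle (a point): Centre of the black round handle bar, 10 mm thick, along the case's y, free for 80 mm, with a 37 mm gap to the lid's front edge; 237 mm from the hinge line, 7 mm above the hinge plane (41.5 mm above the bench when shut). It can be pinched from above, fingers before and behind it, or hooked from below.
- chisel: Dark steel cold chisel lying flat on the bench, 21 x 160 x 15 mm (x, y, z), 0.14 to 0.28 kg. Origin: centre of its underside; y runs along its length, z up.
- spanner: Open-ended spanner lying flat on the bench, 36 x 171 x 6 mm, length along y, origin at the centre of its underside. A bystander, not to be moved.
- tape: Black tape roll lying flat, 92 mm across, 19 mm high, origin at the centre of its underside. A bystander.
Not all that is in view belongs to the job. Of the things that look like the chisel, the larger one is meant.

How it is judged:
By the outcome, as a careful person would: the job done as asked, in the order asked, and still so for the second after the job is handed in, with the robot touching nothing.
It also fails if it takes over 72 s, if anything falls off the work surface, if the arm or the gripper's body presses on something with over 40 N, if the wrist force passes 120 N, or if a joint passes its speed limit or range.

## Working session

There is one attempt and no reset: what is moved stays moved. The work goes in short steps, Python scripts to look and compute and a tool call to move; the robot and the scene stay as the last step left them, time stands still between calls to the robot, and variables do not carry over. Pictures are saved under pics/ and viewed, at most 11 in all, crops included, and the job is handed in when it is done.

Besides the shell and the picture viewer there is one more tool, called as name(argument=value, ...) on one line, values as JSON. send_rows: Moves the arm, as the interface text tells. Its arguments: {"type":"object","properties":{"deltas":{"type":"array","items":{"type":"object","properties":{"dx":{"type":"number"},"dy":{"type":"number"},"dz":{"type":"number"},"rx":{"type":"number"},"ry":{"type":"number"},"rz":{"type":"number"}}}},"jaw":{"type":"number"},"newtons":{"type":"number"}},"required":["deltas"]}

```bash
ls; mkdir -p pics
cat > h.py <<'E'
import numpy as np,cv2
from scipy.spatial.transform import Rotation as R
from bench import r
def cam(n):
    d=r.grab_frame(n); d['f']=200/np.tan(np.radians(d['vertical_fov'])/2); o=np.array(d['orientation'],float)
    d['R']=R.from_rotvec(o).as_matrix() if o.shape==(3,) else (o if o.shape==(3,3) else None); return d
def pts(d):
    v,u=np.mgrid[:400,:640]; z=d['z_map']
    P=np.stack([(u-d['cx'])/d['f']*z,(v-d['cy'])/d['f']*z,z],-1)
    return P@d['R'].T+np.array(d['xyz'])
def st():
    o=r.get_obs()
    for k in ('clock','tcp_pos','orientation','joints','contact_force','grip_width','gripper_force'): print(k,np.round(o[k],3))
E
python3 - <<'E'
from h import *
for n in('scene','top'):
    d=cam(n); cv2.imwrite(f'pics/{n}0.png',d['frame']); np.savez(f'{n}0.npz',**{k:v for k,v in d.items()})
    print(n,d['f'],d['cx'],d['cy'],d['xyz'],d['orientation'])
st()
E
```

```text
pics
scene 362.26791231337626 316.0067694437872 193.9639738718926 [ 0.10125106 -0.59933772  0.54021665] [-2.0540717   0.85597365 -0.45955359]
top 498.22214020296167 317.96325304104835 201.54697596994941 [ 0.44558504 -0.12949742  1.31748364] [-2.17984077  2.16870367 -0.12087831]
clock 0.1
tcp_pos [0.218 0.638 0.219]
orientation [-5.140e-01 -3.099e+00  3.000e-03]
joints [-1.35   0.478  0.022  1.556 -0.012  1.109 -0.083]
contact_force [-0.077  0.203  0.202]
grip_width 0.086
gripper_force 0.0
```

View pics/scene0.png

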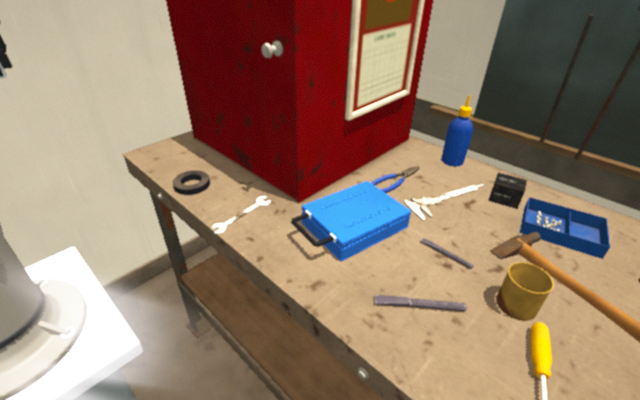

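View pics/top0.png

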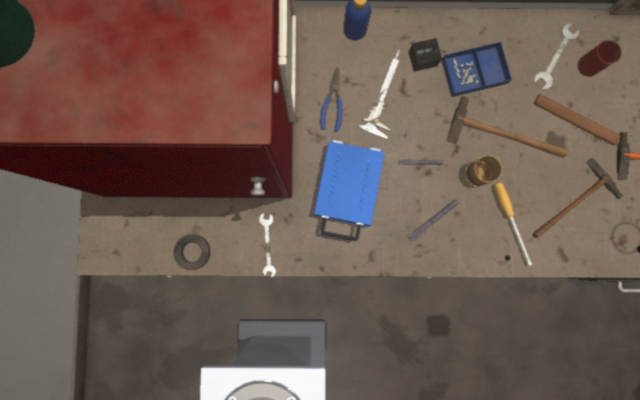

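The pictures show the shut blue case at top (348,183) with its handle at (341,228). There are two chisel-like things: A at top (434,220), scene (420,303), and B at top (420,162), scene (446,253). A looks longer, so it should be the one meant. I'll measure both and confirm in a crop.

Run:
```python
from h import *
d=dict(np.load('top0.npz')); P=pts(d); im=d['frame']; hsv=cv2.cvtColor(im,cv2.COLOR_BGR2HSV)
print('bench z',np.median(P[235:260,350:400,2]))
def ray(u,v,z):
    q=d['R']@np.array([(u-d['cx'])/d['f'],(v-d['cy'])/d['f'],1]); return d['xyz']+q*(z-d['xyz'][2])/q[2]
def box(m,x0,y0,x1,y1,z,name):
    mm=np.zeros_like(m);mm[y0:y1,x0:x1]=m[y0:y1,x0:x1]
    c=max(cv2.findContours(mm,cv2.RETR_EXTERNAL,cv2.CHAIN_APPROX_NONE)[0],key=cv2.contourArea)
    w=np.array([ray(u,v,z)[:2] for u,v in c[:,0].astype(float)])
    (cx,cy),s,a=cv2.minAreaRect((w*1000).astype(np.float32)); b=cv2.boxPoints(((cx,cy),s,a))
    print(name,'c',cx,cy,'size',s,'ang',a,'zmed',np.median(P[mm>0][:,2]),'\n',b.round(1).tolist())
blue=((hsv[...,0]>100)&(hsv[...,0]<125)&(hsv[...,1]>150)&(hsv[...,2]>90)).astype(np.uint8)
box(blue,300,125,395,235,.0485,'case')
print(hsv[220,434],hsv[228,400],hsv[162,420])
g=((hsv[...,1]<60)&(hsv[...,2]<125)).astype(np.uint8)
sub=im[140:250,380:480]
hgt=((P[...,2]>.006)&(P[...,2]<.06)).astype(np.uint8)
box(hgt,402,195,465,245,.015,'chiselA(h)'); box(hgt,395,150,446,172,.012,'B(h)')
box(g,402,195,465,245,.015,'chiselA(c)'); box(g,395,150,446,172,.012,'B(c)')
dk=(hsv[...,2]<60).astype(np.uint8)
box(dk,312,215,368,245,.0415,'handle')
box(hgt,250,205,280,280,.006,'spanner');box(hgt,170,230,215,272,.019,'tape')
s=dict(np.load('scene0.npz'))['frame'][225:325,360:500]
a=cv2.resize(im[140:250,300:480],(720,440),interpolation=cv2.INTER_CUBIC)
cv2.imwrite('pics/crop.png',a)
# cabinet extents
m=(hsv[...,1]>150)&((hsv[...,0]<8)|(hsv[...,0]>172))&(P[...,0]<1.2)
q=P[m]; print('cab x',np.percentile(q[:,0],[1,50]),'y',np.percentile(q[:,1],[.5,5]), 'z',q[:,2].min(),q[:,2].max())
```

```text
bench z -0.0006707436432211722
case c 622.4727783203125 -221.13906860351562 size (141.44912719726562, 188.5605010986328) ang 78.9693603515625 zmed 0.04965272086332573 
 [[516.4000244140625, -272.5], [701.5, -308.6000061035156], [728.5, -169.8000030517578], [543.5, -133.6999969482422]]
[165  19 106] [ 15  59 130] [165  20 101]
chiselA(h) c 532.3045654296875 -445.66949462890625 size (18.32794952392578, 159.63546752929688) ang 37.36491775512695 zmed 0.01140189645143408 
 [[476.6000061035156, -387.79998779296875], [573.5, -514.7000122070312], [588.0, -503.5], [491.1000061035156, -376.70001220703125]]
B(h) c 685.3217163085938 -418.72686767578125 size (10.789453506469727, 106.80236053466797) ang 0.3687002956867218 zmed 0.009301079445505733 
 [[679.5999755859375, -365.3999938964844], [680.2999877929688, -472.20001220703125], [691.0999755859375, -472.1000061035156], [690.4000244140625, -365.29998779296875]]
chiselA(c) c 530.2918701171875 -445.02655029296875 size (28.315502166748047, 166.0799560546875) ang 35.50556564331055 zmed 0.010089089319837985 
 [[470.5, -385.6000061035156], [567.0, -52
[... 641 characters left out ...]
99389648438], [492.20001220703125, -152.39999389648438]]
spanner c 479.72625732421875 -8.487460136413574 size (18.237268447875977, 7.436465263366699) ang 19.24197769165039 zmed 0.007454168896951385 
 [[469.8999938964844, -8.0], [472.29998779296875, -15.0], [489.6000061035156, -9.0], [487.1000061035156, -2.0]]
tape c 445.69281005859375 185.52252197265625 size (90.49048614501953, 91.77771759033203) ang 46.09560012817383 zmed 0.017246990164754616 
 [[381.29998779296875, 184.6999969482422], [447.3999938964844, 121.0999984741211], [510.1000061035156, 186.3000030517578], [444.0, 249.89999389648438]]
cab x [0.58771774 0.5888422 ] y [-0.88298034 -0.07065881] z 0.015354605522457376 1.3174836384878506
```

View pics/crop.png

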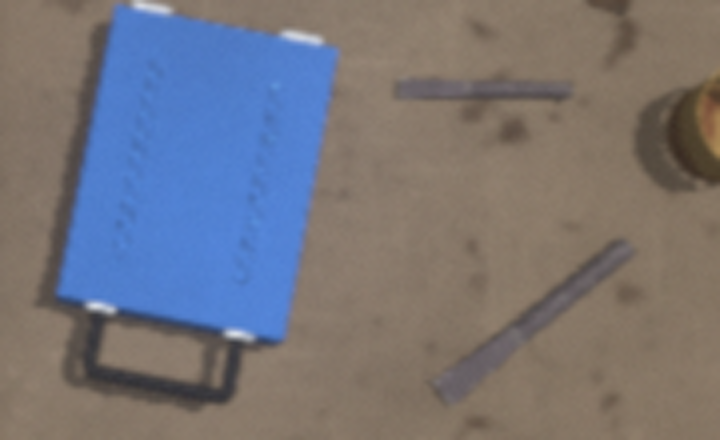

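A (crop (535,322), 160 mm long) is the meant chisel. B (crop (482,88)) is only about 107 mm long. Case yaw is -11°, its centre is at (622,-221), and the handle is near (486,-193). I'll swing over to the handle now.

send_rows(deltas=[{"dx": 17, "dy": -36, "rz": -6}, {"dx": 34, "dy": -72, "rz": -12}, {"dx": 51, "dy": -108, "rz": -18}, {"dx": 68, "dy": -144, "rz": -24}, {"dx": 85, "dy": -180, "rz": -30}], jaw=60, newtons=40)

```text
$.deltas[0]: bad value
```

send_rows(deltas=[{"dx": 17, "dy": -36, "rz": -6}, {"dx": 34, "dy": -72, "rz": -12}, {"dx": 51, "dy": -108, "rz": -18}, {"dx": 68, "dy": -144, "rz": -24}, {"dx": 85, "dy": -180, "rz": -30}])

```text
$.deltas[0]: bad value
```

send_rows(deltas=[{"dx": 17, "dy": -36, "dz": 0, "rx": 0, "ry": 0, "rz": -6}, {"dx": 34, "dy": -72, "dz": 0, "rx": 0, "ry": 0, "rz": -12}, {"dx": 51, "dy": -108, "dz": 0, "rx": 0, "ry": 0, "rz": -18}, {"dx": 68, "dy": -144, "dz": 0, "rx": 0, "ry": 0, "rz": -24}, {"dx": 85, "dy": -180, "dz": 0, "rx": 0, "ry": 0, "rz": -30}], jaw=60, newtons=40)

```text
clock: 0.52
tcp_pos: [0.3033, 0.4568, 0.2191]
orientation: [-1.306, -2.857, 0.001]
contact_force: [1.0, -0.1, 0.5]
grip_width: 0.0599
gripper_force: 0.0
```

send_rows(deltas=[{"dx": 17, "dy": -36, "dz": 0, "rx": 0, "ry": 0, "rz": -6}, {"dx": 34, "dy": -72, "dz": 0, "rx": 0, "ry": 0, "rz": -12}, {"dx": 51, "dy": -108, "dz": 0, "rx": 0, "ry": 0, "rz": -18}, {"dx": 68, "dy": -144, "dz": 0, "rx": 0, "ry": 0, "rz": -24}, {"dx": 85, "dy": -180, "dz": 0, "rx": 0, "ry": 0, "rz": -30}])

```text
clock: 0.93
tcp_pos: [0.3882, 0.2768, 0.2194]
orientation: [-2.001, -2.422, 0.0]
contact_force: [0.5, -0.6, 0.1]
grip_width: 0.0598
gripper_force: 0.0
```

send_rows(deltas=[{"dx": 10, "dy": -39, "dz": 0, "rx": 0, "ry": 0, "rz": -4}, {"dx": 20, "dy": -78, "dz": 0, "rx": 0, "ry": 0, "rz": -8}, {"dx": 30, "dy": -117, "dz": 0, "rx": 0, "ry": 0, "rz": -13}, {"dx": 40, "dy": -156, "dz": 0, "rx": 0, "ry": 0, "rz": -18}, {"dx": 50, "dy": -195, "dz": 0, "rx": 0, "ry": 0, "rz": -22}])

```text
clock: 1.35
tcp_pos: [0.4378, 0.0819, 0.2195]
orientation: [-2.425, -1.996, -0.0]
contact_force: [1.1, 0.6, -0.6]
grip_width: 0.06
gripper_force: 0.0
```

send_rows(deltas=[{"dx": 5, "dy": -39, "dz": 0, "rx": 0, "ry": 0, "rz": 0}, {"dx": 10, "dy": -78, "dz": 0, "rx": 0, "ry": 0, "rz": 0}, {"dx": 15, "dy": -117, "dz": 0, "rx": 0, "ry": 0, "rz": 0}, {"dx": 20, "dy": -156, "dz": 0, "rx": 0, "ry": 0, "rz": 0}, {"dx": 30, "dy": -190, "dz": 0, "rx": 0, "ry": 0, "rz": 0}])

```text
clock: 1.77
tcp_pos: [0.4668, -0.1088, 0.2195]
orientation: [-2.422, -2.0, -0.0]
contact_force: [0.3, 1.6, -0.4]
grip_width: 0.0598
gripper_force: 0.0
```

send_rows(deltas=[{"dx": 9, "dy": -41, "dz": 0, "rx": 0, "ry": 0, "rz": 0}, {"dx": 19, "dy": -79, "dz": 0, "rx": 0, "ry": 0, "rz": 0}, {"dx": 19, "dy": -84, "dz": -38, "rx": 0, "ry": 0, "rz": 0}, {"dx": 19, "dy": -84, "dz": -78, "rx": 0, "ry": 0, "rz": 0}, {"dx": 19, "dy": -84, "dz": -118, "rx": 0, "ry": 0, "rz": 0}], jaw=38)

```text
clock: 2.18
tcp_pos: [0.4872, -0.1915, 0.1003]
orientation: [2.422, 1.998, 0.001]
contact_force: [-0.1, 1.2, -0.5]
grip_width: 0.038
gripper_force: 0.0
```

Run:
```python
from h import *
d=cam('wrist'); cv2.imwrite('pics/w1.png',d['frame']); st()
```

```text
clock 2.233
tcp_pos [ 0.482 -0.189  0.093]
orientation [-2.415 -1.997  0.012]
joints [-0.251  0.46   0.638  2.064 -0.395  0.749  0.446]
contact_force [-2.522  0.75  -4.497]
grip_width 0.038
gripper_force 0.0
```

View pics/w1.png

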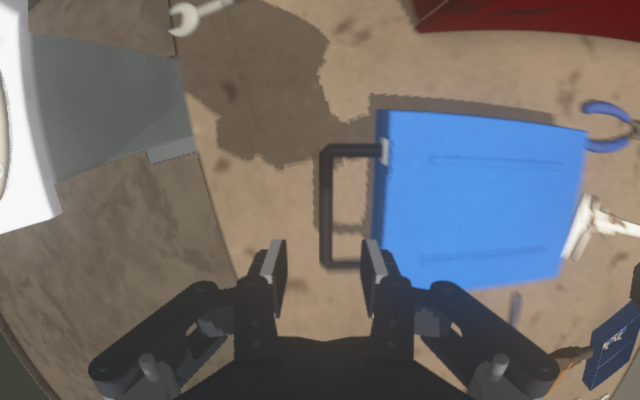

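Run:
```python
from h import *
o=r.get_obs(); Rt=R.from_rotvec(o['orientation']).as_matrix(); t=np.array(o['tcp_pos'])
d=cam('wrist'); 
def proj(p):
    q=d['R'].T@(p-np.array(d['xyz'])); th=np.arccos(q[2]/np.linalg.norm(q)); a=np.arctan2(q[1],q[0]); return (d['cx']+d['f']*th*np.cos(a),d['cy']+d['f']*th*np.sin(a))
print(proj(t),proj(np.array([t[0],t[1],.0415])), 'bar', proj(np.array([.4855,-.1935,.0415])))
st(); print(d['xyz'],d['f'])
def back(u,v,z):
    x,y=u-d['cx'],v-d['cy'];rr=np.hypot(x,y);th=rr/d['f'];q=d['R']@np.array([np.sin(th)*x/rr,np.sin(th)*y/rr,np.cos(th)])
    return d['xyz']+q*(z-d['xyz'][2])/q[2]
for u,v in((326,150),(326,262),(327,205),(380,150),(378,262)): print(u,v,back(u,v,.0415).round(4))
```

```text
(np.float64(324.49051279788085), np.float64(246.35148616277502)) (np.float64(324.96747214810046), np.float64(213.99974644855868)) bar (np.float64(330.7653753551029), np.float64(219.30831831365023))
clock 2.283
tcp_pos [ 0.482 -0.189  0.096]
orientation [-2.415 -1.996  0.012]
joints [-0.253  0.455  0.641  2.061 -0.39   0.757  0.441]
contact_force [-1.506  0.762 -0.235]
grip_width 0.038
gripper_force 0.0
[ 0.49745159 -0.11415494  0.24708584] 309.70691628693146
326 150 [ 0.4914 -0.1442  0.0415]
326 262 [ 0.4757 -0.227   0.0415]
327 205 [ 0.4849 -0.1824  0.0415]
380 150 [ 0.5273 -0.1507  0.0415]
378 262 [ 0.5146 -0.2348  0.0415]
```

send_rows(deltas=[{"dx": 0, "dy": 0, "dz": -30, "rx": 0, "ry": 0, "rz": 0}, {"dx": 0, "dy": 0, "dz": -55, "rx": 0, "ry": 0, "rz": 0}, {"dx": 0, "dy": 0, "dz": -67, "rx": 0, "ry": 0, "rz": 0}, {"dx": 0, "dy": 0, "dz": -67, "rx": 0, "ry": 0, "rz": 0}, {"dx": 0, "dy": 0, "dz": -67, "rx": 0, "ry": 0, "rz": 0}])

```text
clock: 2.7
tcp_pos: [0.4877, -0.1903, 0.0359]
orientation: [2.421, 2.001, 0.001]
contact_force: [0.1, -0.5, 0.7]
grip_width: 0.0384
gripper_force: 0.0
```

send_rows(deltas=[{"dx": 0, "dy": 0, "dz": 0, "rx": 0, "ry": 0, "rz": 0}, {"dx": 0, "dy": 0, "dz": 0, "rx": 0, "ry": 0, "rz": 0}, {"dx": 0, "dy": 0, "dz": 0, "rx": 0, "ry": 0, "rz": 0}, {"dx": 0, "dy": 0, "dz": 0, "rx": 0, "ry": 0, "rz": 0}, {"dx": 0, "dy": 0, "dz": 0, "rx": 0, "ry": 0, "rz": 0}], jaw=0, newtons=30)

```text
clock: 3.12
tcp_pos: [0.4892, -0.1906, 0.0357]
orientation: [2.418, 2.0, 0.004]
contact_force: [5.6, -1.0, 0.7]
grip_width: 0.0065
gripper_force: 27.7
```

send_rows(deltas=[{"dx": 1.3, "dy": -0.2, "dz": 19, "rx": 0, "ry": 0, "rz": 0}, {"dx": 4, "dy": -0.8, "dz": 38, "rx": 0, "ry": 0, "rz": 0}, {"dx": 8.3, "dy": -1.6, "dz": 56, "rx": 0, "ry": 0, "rz": 0}, {"dx": 14, "dy": -2.7, "dz": 74, "rx": 0, "ry": 0, "rz": 0}, {"dx": 21, "dy": -4, "dz": 92, "rx": 0, "ry": 0, "rz": 0}])

```text
clock: 3.53
tcp_pos: [0.5066, -0.1939, 0.1271]
orientation: [-2.42, -2.0, 0.002]
contact_force: [-0.0, -0.5, -0.1]
grip_width: -0.0
gripper_force: 0.0
```

Run:
```python
from h import *
d=cam('scene'); P=pts(d); cv2.imwrite('pics/s2.png',d['frame']); st()
```

```text
clock 3.583
tcp_pos [ 0.51  -0.195  0.13 ]
orientation [2.419 2.    0.004]
joints [-0.272  0.439  0.671  1.986 -0.367  0.834  0.414]
contact_force [ 3.421 -2.048  2.38 ]
grip_width -0.0
gripper_force 0.0
```

View pics/s2.png

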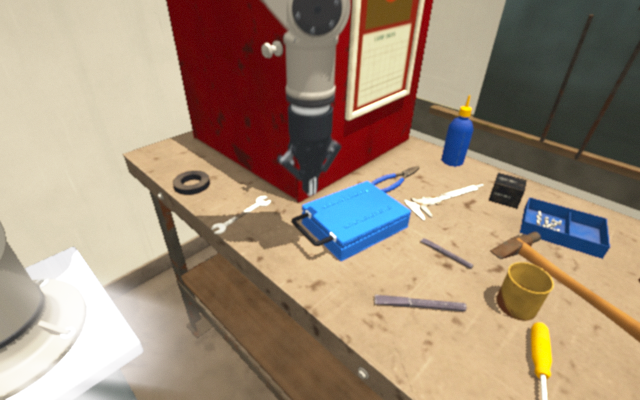

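The grip slipped off: the handle is still down at scene (312,230) and the jaw is shut above it. I'll check the bar's real position.

Run:
```python
from h import *
for n,b in(('scene',(285,205,335,250)),('wrist',(280,100,400,300)),('top',(312,212,368,245))):
    d=cam(n); hsv=cv2.cvtColor(d['frame'],cv2.COLOR_BGR2HSV)
    x0,y0,x1,y1=b
    if n=='wrist':
        v,u=np.mgrid[:400,:640]; x=u-d['cx'];y=v-d['cy'];rr=np.hypot(x,y)+1e-9;th=rr/d['f'];z=d['z_map']
        k=np.tan(th)*z; P=np.stack([k*x/rr,k*y/rr,z],-1)@d['R'].T+d['xyz']; cv2.imwrite('pics/w3.png',d['frame'])
    else: P=pts(d)
    m=np.zeros((400,640),bool); m[y0:y1,x0:x1]=hsv[y0:y1,x0:x1,2]<70
    q=P[m]; q=q[(q[:,2]>.02)&(q[:,2]<.07)]
    # case frame
    c=np.array([.6225,-.2211]); a=np.radians(-11); ex=np.array([np.cos(a),np.sin(a)]); ey=np.array([-np.sin(a),np.cos(a)])
    X=(q[:,:2]-c)@ex; Y=(q[:,:2]-c)@ey
    s=(X<-.12)&(X>-.16)
    print(n,len(q),s.sum(),'X pct',np.percentile(X[s],[5,50,95]).round(4),'Y',np.percentile(Y[s],[3,97]).round(4),'z',np.percentile(q[s,2],[5,25,50,75,95]).round(4))
```

```text
scene 198 143 X pct [-0.1404 -0.1379 -0.1229] Y [-0.0479  0.0445] z [0.0482 0.0499 0.0515 0.0525 0.0537]
wrist 1039 779 X pct [-0.1407 -0.1347 -0.1224] Y [-0.0341  0.0513] z [0.0494 0.0507 0.0513 0.052  0.0529]Traceback (most recent call last):
  File "<stdin>", line 15, in <module>
    return _quantile_unchecked(
        a, q, axis, out, overwrite_input, method, keepdims, weights)
    return _ureduce(a,
                    func=_quantile_ureduce_func,
    ...<5 lines>...
                    overwrite_input=overwrite_input,
                    method=method)
    r = func(a, **kwargs)
    result = _quantile(arr,
                       quantiles=q,
    ...<2 lines>...
                       out=out,
                       weights=wgt)
    slices_having_nans = np.isnan(arr[-1, ...])
                                  ~~~^^^^^^^^^
IndexError: index -1 is out of bounds for axis 0 with size 0
```

View pics/w3.png

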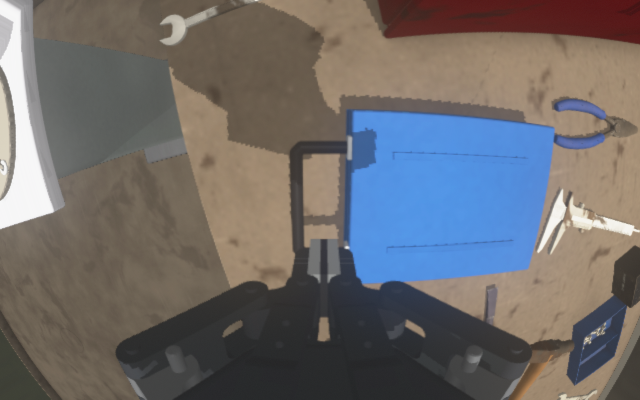

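send_rows(deltas=[{"dx": -12, "dy": 1, "dz": 0, "rx": 0, "ry": 0, "rz": 0}, {"dx": -23, "dy": 2.5, "dz": 0, "rx": 0, "ry": 0, "rz": 0}, {"dx": -23, "dy": 2.5, "dz": 0, "rx": 0, "ry": 0, "rz": 0}, {"dx": -23, "dy": 2.5, "dz": -35, "rx": 0, "ry": 0, "rz": 0}, {"dx": -23, "dy": 2.5, "dz": -60, "rx": 0, "ry": 0, "rz": 0}], jaw=38)

```text
clock: 4.15
tcp_pos: [0.485, -0.1913, 0.0656]
orientation: [2.421, 2.002, 0.002]
contact_force: [0.1, 1.4, 0.1]
grip_width: 0.0382
gripper_force: 0.0
```

send_rows(deltas=[{"dx": 0, "dy": 0, "dz": -20, "rx": 0, "ry": 0, "rz": 0}, {"dx": 0, "dy": 0, "dz": -39, "rx": 0, "ry": 0, "rz": 0}, {"dx": 0, "dy": 0, "dz": -39, "rx": 0, "ry": 0, "rz": 0}, {"dx": 0, "dy": 0, "dz": -39, "rx": 0, "ry": 0, "rz": 0}])

```text
clock: 4.48
tcp_pos: [0.4838, -0.1915, 0.0267]
orientation: [-2.42, -2.0, 0.003]
contact_force: [-0.8, 0.6, 0.7]
grip_width: 0.0379
gripper_force: 0.0
```

send_rows(deltas=[{"dx": 0, "dy": 0, "dz": 0, "rx": 0, "ry": 0, "rz": 0}, {"dx": 0, "dy": 0, "dz": 0, "rx": 0, "ry": 0, "rz": 0}, {"dx": 0, "dy": 0, "dz": 0, "rx": 0, "ry": 0, "rz": 0}, {"dx": 0, "dy": 0, "dz": 0, "rx": 0, "ry": 0, "rz": 0}], jaw=4, newtons=60)

```text
clock: 4.82
tcp_pos: [0.489, -0.1927, 0.0295]
orientation: [2.415, 1.998, 0.007]
contact_force: [5.9, -1.7, -2.5]
grip_width: 0.0072
gripper_force: 58.5
```

send_rows(deltas=[{"dx": 0, "dy": 0, "dz": 0, "rx": 0, "ry": 0, "rz": 0}, {"dx": 0, "dy": 0, "dz": 0, "rx": 0, "ry": 0, "rz": 0}])

```text
clock: 4.98
tcp_pos: [0.489, -0.1927, 0.0295]
orientation: [2.415, 1.998, 0.007]
contact_force: [6.2, -1.9, -4.0]
grip_width: 0.0075
gripper_force: 58.5
```

send_rows(deltas=[{"dx": 0, "dy": 0, "dz": 0, "rx": 0, "ry": 0, "rz": 0}, {"dx": 0, "dy": 0, "dz": 0, "rx": 0, "ry": 0, "rz": 0}])

```text
clock: 5.15
tcp_pos: [0.489, -0.1927, 0.0295]
orientation: [2.415, 1.998, 0.007]
contact_force: [5.4, -1.5, -3.1]
grip_width: 0.0072
gripper_force: 58.5
```

send_rows(deltas=[{"dx": 0, "dy": 0, "dz": 3, "rx": 0, "ry": 0, "rz": 0}, {"dx": 0, "dy": 0, "dz": 6, "rx": 0, "ry": 0, "rz": 0}, {"dx": 0, "dy": 0, "dz": 10, "rx": 0, "ry": 0, "rz": 0}, {"dx": 1, "dy": 0, "dz": 15, "rx": 0, "ry": 0, "rz": 0}], newtons=90)

```text
clock: 5.48
tcp_pos: [0.4902, -0.1929, 0.0446]
orientation: [2.415, 1.997, 0.007]
contact_force: [7.1, -2.9, -4.7]
grip_width: 0.0061
gripper_force: 88.0
```

send_rows(deltas=[{"dx": 0, "dy": 0, "dz": 0, "rx": 0, "ry": 0, "rz": 0}])

```text
clock: 5.57
tcp_pos: [0.4903, -0.1929, 0.0452]
orientation: [2.415, 1.997, 0.007]
contact_force: [7.0, -2.6, -1.1]
grip_width: 0.0061
gripper_force: 88.4
```

send_rows(deltas=[{"dx": 1.4, "dy": -0.3, "dz": 12, "rx": 0, "ry": 0, "rz": 0}, {"dx": 3.3, "dy": -0.6, "dz": 23.5, "rx": 0, "ry": 0, "rz": 0}, {"dx": 5.9, "dy": -1.1, "dz": 35, "rx": 0, "ry": 0, "rz": 0}, {"dx": 9, "dy": -1.7, "dz": 46.5, "rx": 0, "ry": 0, "rz": 0}, {"dx": 12.7, "dy": -2.5, "dz": 58, "rx": 0, "ry": 0, "rz": 0}])

```text
clock: 5.98
tcp_pos: [0.5045, -0.1957, 0.1036]
orientation: [2.412, 1.995, 0.01]
contact_force: [15.5, -4.9, -10.1]
grip_width: 0.006
gripper_force: 87.8
```

send_rows(deltas=[{"dx": 7, "dy": -1, "dz": 13, "rx": 0, "ry": 0, "rz": 0}, {"dx": 14.5, "dy": -2.3, "dz": 26, "rx": 0, "ry": 0, "rz": 0}, {"dx": 22, "dy": -3.7, "dz": 38.5, "rx": 0, "ry": 0, "rz": 0}, {"dx": 29, "dy": -5.2, "dz": 50.5, "rx": 0, "ry": 0, "rz": 0}, {"dx": 37.5, "dy": -7, "dz": 62, "rx": 0, "ry": 0, "rz": 0}])

```text
clock: 6.4
tcp_pos: [0.5377, -0.2021, 0.1642]
orientation: [2.418, 1.999, 0.003]
contact_force: [8.0, -4.2, -11.7]
grip_width: 0.0058
gripper_force: 87.8
```

send_rows(deltas=[{"dx": 9, "dy": -1.5, "dz": 10.5, "rx": 0, "ry": 0, "rz": 0}, {"dx": 19, "dy": -3.4, "dz": 21, "rx": 0, "ry": 0, "rz": 0}, {"dx": 29, "dy": -5.3, "dz": 31, "rx": 0, "ry": 0, "rz": 0}, {"dx": 40, "dy": -7.4, "dz": 40, "rx": 0, "ry": 0, "rz": 0}, {"dx": 51, "dy": -9.5, "dz": 49, "rx": 0, "ry": 0, "rz": 0}])

```text
clock: 6.82
tcp_pos: [0.5855, -0.2113, 0.2123]
orientation: [-2.421, -1.999, 0.003]
contact_force: [-7.1, 1.7, 4.0]
grip_width: 0.0062
gripper_force: 86.2
```

Run:
```python
from h import *
d=cam('scene'); cv2.imwrite('pics/s4.png',d['frame']); st()
```

```text
clock 6.867
tcp_pos [ 0.589 -0.212  0.215]
orientation [2.420e+00 2.001e+00 1.000e-03]
joints [-0.264  0.473  0.705  1.722 -0.342  1.072  0.364]
contact_force [-5.072  0.341  9.155]
grip_width 0.006
gripper_force 85.966
```

View pics/s4.png

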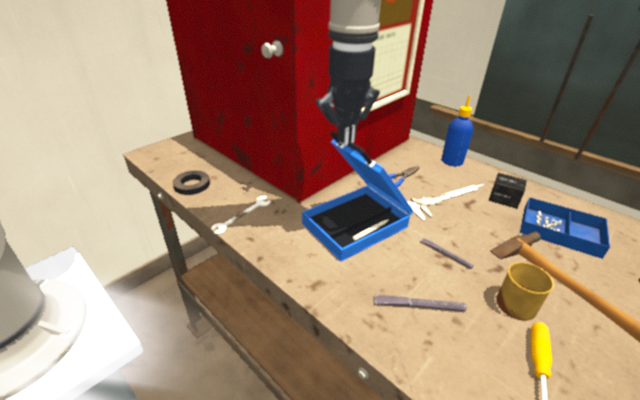

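The lid is open to about 0.9, with the handle held at scene (348,140). I'll push on gently to the stop.

send_rows(deltas=[{"dx": 4, "dy": -0.8, "dz": 3, "rx": 0, "ry": 0, "rz": 0}, {"dx": 7, "dy": -1.4, "dz": 5.5, "rx": 0, "ry": 0, "rz": 0}, {"dx": 9, "dy": -1.8, "dz": 8, "rx": 0, "ry": 0, "rz": 0}, {"dx": 9, "dy": -1.8, "dz": 8, "rx": 0, "ry": 0, "rz": 0}])

```text
clock: 7.2
tcp_pos: [0.5917, -0.2123, 0.2172]
orientation: [-2.417, -1.996, 0.009]
contact_force: [-6.9, -1.8, -8.2]
grip_width: 0.006
gripper_force: 84.7
```

Run:
```python
from h import *
o=r.get_obs(); st()
g=np.array(o['tcp_pos'])+np.array([0,0,.008]); a=np.radians(-11); ex=np.array([np.cos(a),np.sin(a)])
X=(g[:2]-[.6225,-.2211])@ex-.0975; Z=g[2]-.0345
print(X,Z,'theta',np.arctan2(Z,-X)-np.arctan2(7,237),'rad',np.hypot(X,Z))
d=cam('scene'); P=pts(d); hsv=cv2.cvtColor(d['frame'],cv2.COLOR_BGR2HSV)
m=(hsv[...,0]>100)&(hsv[...,0]<125)&(hsv[...,1]>120); m[:,415:]=0;m[:135]=0;m[:,:300]=0
q=P[m]; q=q[q[:,2]>.06]; X=(q[:,:2]-[.6225,-.2211])@ex-.0975; Z=q[:,2]-.0345
i=np.argsort(Z)[-40:]; print('front edge',np.median(X[i]),np.median(Z[i]),'fit',np.degrees(np.arctan(np.polyfit(X,Z,1)[0])))
```

```text
clock 7.2
tcp_pos [ 0.592 -0.212  0.217]
orientation [-2.417 -1.996  0.009]
joints [-0.259  0.482  0.704  1.702 -0.342  1.094  0.361]
contact_force [-6.946 -1.816 -8.169]
grip_width 0.006
gripper_force 84.747
-0.12937652324153837 0.19072149974358768 theta 0.9452194034697715 rad 0.2304625245685546
front edge -0.12264848711231513 0.181460057415984 fit -44.280538830421655
```

send_rows(deltas=[{"dx": 5, "dy": -1, "dz": 3, "rx": 0, "ry": 0, "rz": 0}, {"dx": 5, "dy": -1, "dz": 3, "rx": 0, "ry": 0, "rz": 0}, {"dx": 5, "dy": -1, "dz": 3, "rx": 0, "ry": 0, "rz": 0}])

```text
clock: 7.5
tcp_pos: [0.5918, -0.2123, 0.2174]
orientation: [-2.411, -1.989, 0.019]
contact_force: [-16.4, 1.7, -13.8]
grip_width: 0.0059
gripper_force: 84.3
```

send_rows(deltas=[{"dx": -3, "dy": 0, "dz": 0, "rx": 0, "ry": 0, "rz": 0}, {"dx": -3, "dy": 0, "dz": 0, "rx": 0, "ry": 0, "rz": 0}, {"dx": -3, "dy": 0, "dz": 0, "rx": 0, "ry": 0, "rz": 0}, {"dx": -3, "dy": 0, "dz": 30, "rx": 0, "ry": 0, "rz": 0}, {"dx": -3, "dy": 0, "dz": 65, "rx": 0, "ry": 0, "rz": 0}], jaw=34)

```text
clock: 7.92
tcp_pos: [0.5979, -0.2125, 0.2872]
orientation: [-2.419, -2.001, 0.002]
contact_force: [0.9, -0.4, -0.1]
grip_width: 0.0338
gripper_force: 0.0
```

The lid is against its stop: a further push didn't move it. I've let go, and next is chisel A at (532,-446), blade to head direction -52.6°.

send_rows(deltas=[{"dx": -13, "dy": -39, "dz": 0, "rx": 0, "ry": 0, "rz": 7}, {"dx": -26, "dy": -78, "dz": 0, "rx": 0, "ry": 0, "rz": 14}, {"dx": -39, "dy": -117, "dz": 0, "rx": 0, "ry": 0, "rz": 21}, {"dx": -52, "dy": -156, "dz": 0, "rx": 0, "ry": 0, "rz": 28}, {"dx": -65, "dy": -195, "dz": 0, "rx": 0, "ry": 0, "rz": 35}], jaw=45)

```text
clock: 8.33
tcp_pos: [0.5337, -0.4104, 0.2893]
orientation: [1.696, 2.64, 0.001]
contact_force: [0.7, -0.7, 0.0]
grip_width: 0.0449
gripper_force: 0.0
```

send_rows(deltas=[{"dx": 0, "dy": -25, "dz": -20, "rx": 0, "ry": 0, "rz": 7}, {"dx": 0, "dy": -40, "dz": -50, "rx": 0, "ry": 0, "rz": 13.4}, {"dx": 0, "dy": -40, "dz": -88, "rx": 0, "ry": 0, "rz": 13.4}, {"dx": 0, "dy": -40, "dz": -120, "rx": 0, "ry": 0, "rz": 13.4}, {"dx": 0, "dy": -40, "dz": -140, "rx": 0, "ry": 0, "rz": 13.4}])

```text
clock: 8.75
tcp_pos: [0.5331, -0.4482, 0.145]
orientation: [-1.388, -2.817, -0.001]
contact_force: [0.2, 1.2, -0.5]
grip_width: 0.0451
gripper_force: 0.0
```

send_rows(deltas=[{"dx": 0, "dy": 0, "dz": 0, "rx": -5.5, "ry": -4.2, "rz": 0}, {"dx": 0, "dy": 0, "dz": 0, "rx": -11, "ry": -8.4, "rz": 0}, {"dx": 0, "dy": 0, "dz": 0, "rx": -16.5, "ry": -12.6, "rz": 0}, {"dx": 0, "dy": 0, "dz": 0, "rx": -22, "ry": -16.8, "rz": 0}, {"dx": 0, "dy": 0, "dz": 0, "rx": -27.5, "ry": -21, "rz": 0}])

```text
clock: 9.17
tcp_pos: [0.5345, -0.4415, 0.1437]
orientation: [1.171, 2.395, -0.287]
contact_force: [0.7, 2.0, -2.3]
grip_width: 0.0447
gripper_force: 0.0
```

```bash
cat >> h.py <<'E'
def wpts(d):
    v,u=np.mgrid[:400,:640]; x=u-d['cx'];y=v-d['cy'];rr=np.hypot(x,y)+1e-9;th=rr/d['f'];z=d['z_map']
    k=np.tan(th)*z; return np.stack([k*x/rr,k*y/rr,z],-1)@d['R'].T+d['xyz']
def axes():
    o=r.get_obs(); M=R.from_rotvec(o['orientation']).as_matrix(); y=M[:,1]; print('y yaw',np.degrees(np.arctan2(y[1],y[0])),'y elev',np.degrees(np.arcsin(y[2])),'z yaw',np.degrees(np.arctan2(M[1,2],M[0,2])),'tilt',np.degrees(np.arccos(-M[2,2])))
E
python3 - <<'E'
from h import *
st(); axes()
d=cam('wrist'); cv2.imwrite('pics/w5.png',d['frame']); P=wpts(d)
m=((P[...,2]>.006)&(P[...,2]<.03)&(np.hypot(P[...,0]-.532,P[...,1]+.446)<.11)).astype(np.uint8)
q=P[m>0][:,:2]*1000; print(len(q),cv2.minAreaRect(q.astype(np.float32)))
c=q.mean(0); w,V=np.linalg.eigh(np.cov(q.T)); dd=V[:,1]*np.sign(V[0,1]); s=(q-c)@dd; t=(q-c)@np.array([-dd[1],dd[0]])
print('dir',np.degrees(np.arctan2(dd[1],dd[0])),'mid',c+dd*(s.min()+s.max())/2)
for a in np.arange(-80,81,10):
    k=abs(s-(s.min()+s.max())/2-a)<4
    if k.sum()>3: print(a,np.percentile(t[k],[2,98]).round(1),end=' ')
E
```

```text
clock 9.167
tcp_pos [ 0.535 -0.442  0.144]
orientation [ 1.171  2.395 -0.287]
joints [ 0.003  0.467  0.655  2.034 -0.441  0.262  1.596]
contact_force [ 0.659  1.966 -2.333]
grip_width 0.045
gripper_force 0.0
y yaw 38.08064504687049 y elev 0.7206395468034861 z yaw -50.62331821298851 tilt 29.078874085607954
2998 ((533.0556640625, -443.7619323730469), (20.30756187438965, 158.54949951171875), 38.52299880981445)
dir -51.353609327283486 mid [ 533.36266161 -443.50831122]
-80 [-10.    9.9] -70 [-9.1  9.6] -60 [-8.6  9.1] -50 [-8.2  8.3] -40 [-7.7  8.2] -30 [-7.3  6.5] -20 [-6.8  7.3] -10 [-7.1  7.3] 0 [-7.4  7.3] 10 [-7.   7.2] 20 [-7.3  7.2] 30 [-6.8  7.2] 40 [-7.1  7.2] 50 [-7.5  7.1] 60 [-7.8  7.1] 70 [-7.1  7.1] 80 [-7.4  7.1]
```

View pics/w5.png

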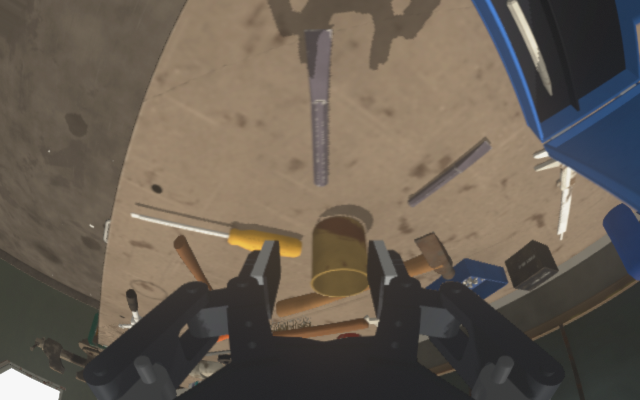

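The wrist view shows chisel A at (318,105), blade up, aligned with the jaws. The narrow shaft runs from its centre to the head end at (321,180). I'll settle and descend, watching joint 6.

send_rows(deltas=[{"dx": 0, "dy": 0, "dz": 0, "rx": 0, "ry": 0, "rz": 0}, {"dx": 0, "dy": 0, "dz": -30, "rx": 0, "ry": 0, "rz": 0}, {"dx": 0, "dy": 0, "dz": -60, "rx": 0, "ry": 0, "rz": 0}, {"dx": 0, "dy": 0, "dz": -80, "rx": 0, "ry": 0, "rz": 0}, {"dx": 0, "dy": 0, "dz": -80, "rx": 0, "ry": 0, "rz": 0}])

```text
clock: 9.63
tcp_pos: [0.5397, -0.4428, 0.071]
orientation: [1.17, 2.399, -0.277]
contact_force: [0.6, 0.5, -0.3]
grip_width: 0.0455
gripper_force: 0.0
```

Run:
```python
from h import *
st(); axes()
```

```text
clock 9.633
tcp_pos [ 0.54  -0.443  0.071]
orientation [ 1.17   2.399 -0.277]
joints [ 0.052  0.603  0.608  2.054 -1.04   0.175  2.151]
contact_force [ 0.559  0.487 -0.257]
grip_width 0.046
gripper_force 0.0
y yaw 38.271166174125284 y elev 1.0400924331755355 z yaw -49.83390930521546 tilt 28.768709545206157
```

Joint 6 is at its lower limit, so I'll tilt less (about 22°) and grip 30 mm blade-ward of centre. That keeps the gripper farther from the lid when placing.

send_rows(deltas=[{"dx": -6, "dy": 9, "dz": 0, "rx": 3.3, "ry": 2.6, "rz": 0}, {"dx": -12, "dy": 18, "dz": 0, "rx": 6.6, "ry": 5.2, "rz": 0}, {"dx": -18, "dy": 26, "dz": 0, "rx": 10, "ry": 8, "rz": 0}, {"dx": -18, "dy": 26, "dz": 0, "rx": 10, "ry": 8, "rz": 0}, {"dx": -18, "dy": 26, "dz": 0, "rx": 10, "ry": 8, "rz": 0}])

```text
clock: 10.05
tcp_pos: [0.5213, -0.4175, 0.0714]
orientation: [1.263, 2.588, -0.161]
contact_force: [0.6, -0.8, -0.2]
grip_width: 0.0451
gripper_force: 0.0
```

Run:
```python
from h import *
st(); axes()
```

```text
clock 10.05
tcp_pos [ 0.521 -0.417  0.071]
orientation [ 1.263  2.588 -0.161]
joints [-0.075  0.691  0.852  1.964 -0.882  0.558  1.975]
contact_force [ 0.645 -0.794 -0.189]
grip_width 0.045
gripper_force 0.0
y yaw 38.07581259580127 y elev 0.7449282525062969 z yaw -49.34148409622752 tilt 16.09515815510844
```

send_rows(deltas=[{"dx": -6.5, "dy": -3, "dz": 0, "rx": -4.7, "ry": -3.7, "rz": 0}, {"dx": -6.5, "dy": -3, "dz": -20, "rx": -4.7, "ry": -3.7, "rz": 0}, {"dx": -6.5, "dy": -3, "dz": -35, "rx": -4.7, "ry": -3.7, "rz": 0}, {"dx": -6.5, "dy": -3, "dz": -45, "rx": -4.7, "ry": -3.7, "rz": 0}, {"dx": -6.5, "dy": -3, "dz": -45, "rx": -4.7, "ry": -3.7, "rz": 0}])

```text
clock: 10.47
tcp_pos: [0.512, -0.4179, 0.0239]
orientation: [1.223, 2.503, -0.216]
contact_force: [0.2, 0.7, 0.5]
grip_width: 0.0449
gripper_force: 0.0
```

Run:
```python
from h import *
st(); axes()
```

```text
clock 10.467
tcp_pos [ 0.512 -0.418  0.024]
orientation [ 1.223  2.503 -0.216]
joints [ 0.05   0.669  0.627  2.065 -1.065  0.272  2.164]
contact_force [0.179 0.701 0.507]
grip_width 0.045
gripper_force 0.0
y yaw 38.0646148816838 y elev 0.8339771810299099 z yaw -49.846021155579024 tilt 21.76535804739797
```

send_rows(deltas=[{"dx": 2, "dy": -2.5, "dz": -4, "rx": 0, "ry": 0, "rz": 0}, {"dx": 2, "dy": -2.5, "dz": -7, "rx": 0, "ry": 0, "rz": 0}, {"dx": 2, "dy": -2.5, "dz": -7, "rx": 0, "ry": 0, "rz": 0}])

```text
clock: 10.72
tcp_pos: [0.5152, -0.4215, 0.0185]
orientation: [1.222, 2.501, -0.218]
contact_force: [-0.2, 0.1, -0.3]
grip_width: 0.0451
gripper_force: 0.0
```

send_rows(deltas=[{"dx": 0, "dy": 0, "dz": 0, "rx": 0, "ry": 0, "rz": 0}, {"dx": 0, "dy": 0, "dz": 0, "rx": 0, "ry": 0, "rz": 0}, {"dx": 0, "dy": 0, "dz": 0, "rx": 0, "ry": 0, "rz": 0}, {"dx": 0, "dy": 0, "dz": 0, "rx": 0, "ry": 0, "rz": 0}, {"dx": 0, "dy": 0, "dz": 0, "rx": 0, "ry": 0, "rz": 0}], jaw=5, newtons=100)

```text
clock: 11.13
tcp_pos: [0.5149, -0.4209, 0.0184]
orientation: [1.222, 2.502, -0.217]
contact_force: [0.6, -0.6, -0.8]
grip_width: 0.005
gripper_force: 0.0
```

send_rows(deltas=[{"dx": 0, "dy": 0, "dz": 10, "rx": 0, "ry": 0, "rz": 0}, {"dx": 0, "dy": 0, "dz": 20, "rx": 0, "ry": 0, "rz": 0}, {"dx": 0, "dy": 0, "dz": 35, "rx": 0, "ry": 0, "rz": 0}, {"dx": 0, "dy": 0, "dz": 50, "rx": 0, "ry": 0, "rz": 0}])

```text
clock: 11.47
tcp_pos: [0.5145, -0.4207, 0.0685]
orientation: [1.223, 2.503, -0.217]
contact_force: [-0.7, 0.2, 0.3]
grip_width: 0.005
gripper_force: 0.0
```

```bash
cat >> h.py <<'E'
def chis(P,c,rad,lo,hi,hsvm=None):
    m=(P[...,2]>lo)&(P[...,2]<hi)&(np.hypot(P[...,0]-c[0],P[...,1]-c[1])<rad)
    if hsvm is not None: m&=hsvm
    return m
E
python3 - <<'E'
from h import *
st(); axes()
d=cam('wrist'); P=wpts(d); hsv=cv2.cvtColor(d['frame'],cv2.COLOR_BGR2HSV); cv2.imwrite('pics/w6.png',d['frame'][0:300,150:500])
E
```

```text
clock 11.467
tcp_pos [ 0.514 -0.421  0.069]
orientation [ 1.223  2.503 -0.217]
joints [-0.058  0.64   0.784  2.049 -0.974  0.38   2.075]
contact_force [-0.664  0.156  0.285]
grip_width 0.005
gripper_force 0.0
y yaw 38.09300124512719 y elev 0.8007762918409491 z yaw -49.90281739515959 tilt 21.784629903929993
```

View pics/w6.png

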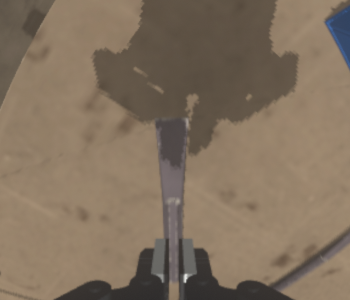

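The jaws closed on nothing: they shut above the chisel, at crop (175,260) over the shaft. I'll measure the real tip and chisel heights by depth.

Run:
```python
from h import *
o=r.get_obs(); M=R.from_rotvec(o['orientation']).as_matrix(); t=np.array(o['tcp_pos'])
d=cam('wrist'); P=wpts(d); 
L=(P-t)@M*1000
m=(abs(L[...,0])<20)&(abs(L[...,1])<25)&(abs(L[...,2])<40)
m[:200]=0
ys,xs=np.where(m); print(len(ys),'rows',ys.min(),ys.max(),'cols',xs.min(),xs.max())
q=L[m]; print('tool z pct',np.percentile(q[:,2],[5,50,95,99,100]).round(1),'x',np.percentile(q[:,0],[1,99]),'y',np.percentile(q[:,1],[1,99]))
for v in range(225,300,6): print(v,[tuple(L[v,u].round(0)) for u in (310,318,332,340)])
c=np.array([533.2,-444.3])/1000; dd=np.array([.616,-.788]); Q=P[...,:2]-c; s=Q@dd*1000; w=Q@np.array([.788,.616])*1000
for a in range(-80,81,10):
    k=(abs(s-a)<5)&(abs(w)<5)&(abs(P[...,2])<.03)
    if k.sum(): print(a,(np.median(P[k][:,2])*1000).round(1),end='; ')
k=(abs(s)<60)&(abs(abs(w)-40)<15); print('bench',np.median(P[k][:,2]))
```

```text
1397 rows 239 297 cols 287 360
tool z pct [-39.  -30.5 -18.7 -16.8 -15.7] x [-6.65271591 12.78646915] y [-15.40889026  15.91041201]
225 [(np.float64(-23.0), np.float64(-11.0), np.float64(86.0)), (np.float64(-15.0), np.float64(-4.0), np.float64(68.0)), (np.float64(-23.0), np.float64(7.0), np.float64(86.0)), (np.float64(-23.0), np.float64(14.0), np.float64(86.0))]
231 [(np.float64(-29.0), np.float64(-11.0), np.float64(88.0)), (np.float64(-21.0), np.float64(-4.0), np.float64(70.0)), (np.float64(-30.0), np.float64(8.0), np.float64(89.0)), (np.float64(-30.0), np.float64(14.0), np.float64(89.0))]
237 [(np.float64(-36.0), np.float64(-11.0), np.float64(91.0)), (np.float64(-28.0), np.float64(-4.0), np.float64(73.0)), (np.float64(-36.0), np.float64(8.0), np.float64(92.0)), (np.float64(-36.0), np.float64(15.0), np.float64(91.0))]
243 [(np.float64(12.0), np.float64(-6.0), np.float64(-21.0)), (np.float64(12.0), np.float64(-2.0), np.float64(-21.0)), (np.float64(11.0), np.float64(4.0), np.float64(-20.0)), (np.float64(12.0), np.float64(8.0), np.float64(-21.0))]
249 [(np.float64(11.0), np.float64(-6.
[... 1520 characters left out ...]
p.float64(13.0), np.float64(6.0), np.float64(-59.0))]
291 [(np.float64(13.0), np.float64(-5.0), np.float64(-63.0)), (np.float64(-8.0), np.float64(-2.0), np.float64(-33.0)), (np.float64(3.0), np.float64(4.0), np.float64(-49.0)), (np.float64(14.0), np.float64(6.0), np.float64(-64.0))]
297 [(np.float64(11.0), np.float64(-5.0), np.float64(-64.0)), (np.float64(-10.0), np.float64(-2.0), np.float64(-35.0)), (np.float64(1.0), np.float64(4.0), np.float64(-50.0)), (np.float64(13.0), np.float64(6.0), np.float64(-67.0))]
-80 0.4; -70 8.7; -60 9.8; -50 10.8; -40 11.6; -30 12.5; -20 13.6; -10 14.3; 0 14.3; 10 14.4; 20 14.3; 30 14.6; 40 14.5; 50 14.4; 60 14.5; 70 14.5; 80 14.7; bench 4.3650156511476634e-05
```

The depth shows the fingertips at tool z of about -16, not +11, so the tips sit about 27 mm higher than the reading implies. That also explains the high pinch on the bar. I'll regrasp lower and watch the force.

send_rows(deltas=[{"dx": 5, "dy": -6, "dz": 0, "rx": 1.6, "ry": 1.2, "rz": 0}, {"dx": 9.5, "dy": -11.5, "dz": 0, "rx": 1.6, "ry": 1.2, "rz": 0}, {"dx": 9.5, "dy": -11.5, "dz": -20, "rx": 1.6, "ry": 1.2, "rz": 0}, {"dx": 9.5, "dy": -11.5, "dz": -40, "rx": 1.6, "ry": 1.2, "rz": 0}, {"dx": 9.5, "dy": -11.5, "dz": -60, "rx": 1.6, "ry": 1.2, "rz": 0}], jaw=45)

```text
clock: 11.98
tcp_pos: [0.5246, -0.4326, 0.0071]
orientation: [1.236, 2.531, -0.198]
contact_force: [-0.6, -0.4, -0.5]
grip_width: 0.0447
gripper_force: 0.0
```

send_rows(deltas=[{"dx": 0, "dy": 0, "dz": -6, "rx": 0, "ry": 0, "rz": 0}, {"dx": 0, "dy": 0, "dz": -10, "rx": 0, "ry": 0, "rz": 0}, {"dx": 0, "dy": 0, "dz": -13, "rx": 0, "ry": 0, "rz": 0}, {"dx": 0, "dy": 0, "dz": -13, "rx": 0, "ry": 0, "rz": 0}])

```text
clock: 12.32
tcp_pos: [0.5243, -0.4328, -0.0046]
orientation: [1.237, 2.531, -0.197]
contact_force: [-0.3, 0.7, -0.8]
grip_width: 0.0452
gripper_force: 0.0
```

Run:
```python
from h import *
st(); axes()
```

```text
clock 12.317
tcp_pos [ 0.524 -0.433 -0.005]
orientation [ 1.237  2.531 -0.197]
joints [ 0.092  0.745  0.609  2.    -1.086  0.313  2.178]
contact_force [-0.318  0.699 -0.777]
grip_width 0.045
gripper_force 0.0
y yaw 38.05302854659434 y elev 0.8563862167534781 z yaw -49.57622780429597 tilt 19.867882157317553
```

send_rows(deltas=[{"dx": 0, "dy": 0, "dz": -2, "rx": 0, "ry": 0, "rz": 0}, {"dx": 0, "dy": 0, "dz": -4, "rx": 0, "ry": 0, "rz": 0}, {"dx": 0, "dy": 0, "dz": -4, "rx": 0, "ry": 0, "rz": 0}])

```text
clock: 12.57
tcp_pos: [0.5246, -0.4324, -0.0085]
orientation: [1.236, 2.531, -0.197]
contact_force: [-0.1, 0.1, -0.8]
grip_width: 0.0448
gripper_force: 0.0
```

send_rows(deltas=[{"dx": 0, "dy": 0, "dz": 0, "rx": 0, "ry": 0, "rz": 0}, {"dx": 0, "dy": 0, "dz": 0, "rx": 0, "ry": 0, "rz": 0}, {"dx": 0, "dy": 0, "dz": 0, "rx": 0, "ry": 0, "rz": 0}, {"dx": 0, "dy": 0, "dz": 0, "rx": 0, "ry": 0, "rz": 0}, {"dx": 0, "dy": 0, "dz": 0, "rx": 0, "ry": 0, "rz": 0}], jaw=5, newtons=100)

```text
clock: 12.98
tcp_pos: [0.524, -0.4334, -0.0078]
orientation: [1.237, 2.53, -0.198]
contact_force: [-2.9, 1.8, 7.0]
grip_width: 0.0151
gripper_force: 98.3
```

send_rows(deltas=[{"dx": 0, "dy": 0, "dz": 8, "rx": 0, "ry": 0, "rz": 0}, {"dx": 0, "dy": 0, "dz": 20, "rx": 0, "ry": 0, "rz": 0}, {"dx": 0, "dy": 0, "dz": 35, "rx": 0, "ry": 0, "rz": 0}, {"dx": 0, "dy": 0, "dz": 52, "rx": 0, "ry": 0, "rz": 0}, {"dx": 0, "dy": 0, "dz": 70, "rx": 0, "ry": 0, "rz": 0}])

```text
clock: 13.4
tcp_pos: [0.5239, -0.4316, 0.0617]
orientation: [1.237, 2.533, -0.196]
contact_force: [0.4, -0.0, -2.5]
grip_width: 0.0148
gripper_force: 97.9
```

```bash
cat > held.py <<'E'
from h import *
def held():
    o=r.get_obs(); M=R.from_rotvec(o['orientation']).as_matrix(); t=np.array(o['tcp_pos'])
    d=cam('wrist'); P=wpts(d); L=(P-t)@M*1000
    hsv=cv2.cvtColor(d['frame'],cv2.COLOR_BGR2HSV)
    k=M[:,2].copy(); k[2]=0; k/=np.linalg.norm(k); n=np.array([-k[1],k[0],0])
    s=(P-t)@k*1000; w=(P-t)@n*1000; h=(P[...,2]-t[2])*1000
    m=(abs(w)<14)&(s<-25)&(s>-110)&(h>-40)&(h<50)
    ys,xs=np.where(m); print('n',m.sum(),'tcp',t.round(4))
    for a in range(-105,-20,10):
        q=m&(abs(s-a)<5)
        if q.sum()>5: print(a,'h',np.median(h[q]).round(1),'w',np.percentile(w[q],[3,50,97]).round(1),'n',q.sum())
    print('s min',np.percentile(s[m],[0.5,1,2]) if m.sum() else None)
    return d,P
if __name__=='__main__':
    st(); axes(); held()
E
python3 held.py
```

```text
clock 13.4
tcp_pos [ 0.524 -0.432  0.062]
orientation [ 1.237  2.533 -0.196]
joints [-0.037  0.685  0.797  1.991 -0.958  0.452  2.055]
contact_force [ 0.384 -0.031 -2.455]
grip_width 0.015
gripper_force 97.902
y yaw 38.078374706481945 y elev 0.8551656171066857 z yaw -49.536374069615796 tilt 19.730496585776933
n 4337 tcp [ 0.5239 -0.4316  0.0617]
-65 h 16.0 w [-7.2  2.2 12.3] n 669
-55 h 16.7 w [-6.9  2.1 11.4] n 1071
-45 h 17.8 w [-6.6  1.9 10.4] n 880
-35 h 18.9 w [-12.8   0.6  11.9] n 895
-25 h 36.6 w [-12.5  -0.8  13.2] n 822
s min [-65.18355795 -64.9041288  -64.57739844]
```

Chisel A is held level, centre 15 mm ahead of the TCP and underside 8 mm above it. I'll carry it round to the front of the case and turn it to -11°.

send_rows(deltas=[{"dx": -6, "dy": 36, "dz": 8, "rx": 0, "ry": 0, "rz": 5}, {"dx": -12, "dy": 72, "dz": 15, "rx": 0, "ry": 0, "rz": 11}, {"dx": -18, "dy": 108, "dz": 15, "rx": 0, "ry": 0, "rz": 17}, {"dx": -22, "dy": 144, "dz": 15, "rx": 0, "ry": 0, "rz": 23}, {"dx": -25, "dy": 180, "dz": 15, "rx": 0, "ry": 0, "rz": 29}])

```text
clock: 13.87
tcp_pos: [0.4982, -0.2503, 0.0764]
orientation: [0.553, 2.744, -0.075]
contact_force: [0.3, 0.6, -1.6]
grip_width: 0.0151
gripper_force: 98.3
```

send_rows(deltas=[{"dx": 0, "dy": 30, "dz": 0, "rx": 0, "ry": 0, "rz": 4}, {"dx": -1, "dy": 60, "dz": 0, "rx": 0, "ry": 0, "rz": 8}, {"dx": -2, "dy": 83, "dz": 0, "rx": 0, "ry": 0, "rz": 12}, {"dx": -2, "dy": 83, "dz": 0, "rx": 0, "ry": 0, "rz": 12}])

```text
clock: 14.2
tcp_pos: [0.4964, -0.1645, 0.0758]
orientation: [0.259, 2.786, -0.019]
contact_force: [0.3, 0.6, -1.7]
grip_width: 0.0149
gripper_force: 98.4
```

Run:
```python
from held import *
st(); axes(); d,P=held()
cv2.imwrite('pics/w7.png',d['frame'])
# case rim measurement: blue pixels at rim height
for n in('wrist','top'):
    e=d if n=='wrist' else cam(n); Q=P if n=='wrist' else pts(e); h=cv2.cvtColor(e['frame'],cv2.COLOR_BGR2HSV)
    a=np.radians(-11); ex=np.array([np.cos(a),np.sin(a)]); ey=np.array([-np.sin(a),np.cos(a)])
    X=(Q[...,:2]-[.6225,-.2211])@ex*1000; Y=(Q[...,:2]-[.6225,-.2211])@ey*1000
    m=(h[...,0]>100)&(h[...,0]<125)&(h[...,1]>120)&(Q[...,2]>.030)&(Q[...,2]<.038)&(abs(Y)<110)&(abs(X)<110)
    print(n,m.sum())
    for lab,k in(('front',(X<-80)&(abs(Y)<60)),('left',(Y>60)&(abs(X)<70)),('right',(Y<-60)&(abs(X)<70))):
        k=k&m
        if k.sum()>20: print(lab,np.percentile((X if lab=='front' else Y)[k],[5,50,95]).round(1),k.sum())
    if n=='wrist':
        k=m&(Y>60)&(abs(X)<80)
        if k.sum()>30: print('yaw err left wall deg',np.degrees(np.polyfit(X[k],Y[k],1)[0]))
```

```text
clock 14.2
tcp_pos [ 0.496 -0.165  0.076]
orientation [ 0.259  2.786 -0.019]
joints [-0.199  0.347  0.495  2.322 -0.893  0.257  2.47 ]
contact_force [ 0.28   0.565 -1.668]
grip_width 0.015
gripper_force 98.355
y yaw 79.55969453793642 y elev 1.0370788817784342 z yaw -7.543464006733551 tilt 19.707271057527826
n 4205 tcp [ 0.4964 -0.1645  0.0758]
-65 h 16.0 w [-6.1  2.9 13.3] n 601
-55 h 16.8 w [-5.9  3.3 12.4] n 1081
-45 h 17.9 w [-5.6  2.9 11.4] n 894
-35 h 18.9 w [-12.7   1.2  10.9] n 890
-25 h 37.1 w [-11.8  -0.1  13.3] n 739
s min [-64.75943156 -64.37806325 -64.05211301]
wrist 953
front [-95.9 -94.6 -91.8] 523
left [72.5 74.  75.3] 22
right [-71.  -69.  -67.4] 112
yaw err left wall deg 3.729977936775843
top 105
front [-95.6 -93.9 -92.1] 45
right [-72.  -70.7 -69.6] 27
```

View pics/w7.png

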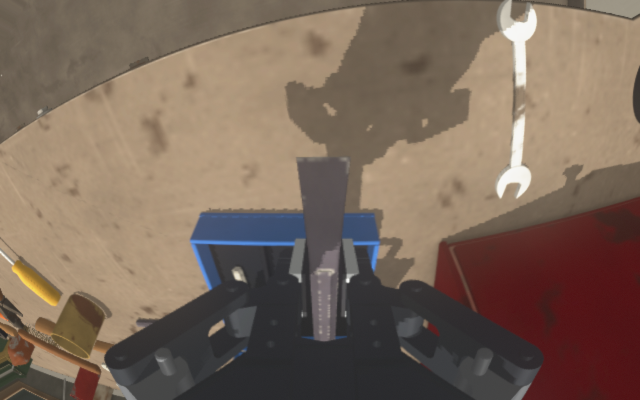

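The wrist view shows the chisel held level, lined up over the wide compartment, with the blade at (324,165) and the tray rim at (290,225). Moving in under the lid.

send_rows(deltas=[{"dx": 15, "dy": -3, "dz": -6, "rx": 0, "ry": 0, "rz": 0}, {"dx": 31, "dy": -7, "dz": -12, "rx": 0, "ry": 0, "rz": 0}, {"dx": 47, "dy": -10, "dz": -18, "rx": 0, "ry": 0, "rz": 0}, {"dx": 63, "dy": -14, "dz": -25, "rx": 0, "ry": 0, "rz": 0}, {"dx": 80, "dy": -17, "dz": -32, "rx": 0, "ry": 0, "rz": 0}])

```text
clock: 14.72
tcp_pos: [0.5779, -0.1885, 0.0439]
orientation: [0.274, 2.782, -0.028]
contact_force: [-0.3, 0.3, -1.2]
grip_width: 0.0149
gripper_force: 98.4
```

send_rows(deltas=[{"dx": 10, "dy": -2, "dz": -2, "rx": 0, "ry": 0, "rz": 0}, {"dx": 20, "dy": -4, "dz": -5, "rx": 0, "ry": 0, "rz": 0}, {"dx": 30, "dy": -7, "dz": -8, "rx": 0, "ry": 0, "rz": -0.6}, {"dx": 30, "dy": -7, "dz": -8, "rx": 0, "ry": 0, "rz": -0.6}])

```text
clock: 15.05
tcp_pos: [0.6091, -0.1941, 0.0362]
orientation: [0.285, 2.78, -0.03]
contact_force: [0.6, -0.5, -0.9]
grip_width: 0.0147
gripper_force: 98.3
```

Run:
```python
from held import *
st(); axes(); d,P=held(); d=cam('scene'); cv2.imwrite('pics/s8.png',cv2.resize(d['frame'][20:280,230:470],(720,780))[180:])
```

```text
clock 15.05
tcp_pos [ 0.609 -0.194  0.036]
orientation [ 0.285  2.78  -0.03 ]
joints [-0.12   0.569  0.436  2.081 -0.958  0.303  2.471]
contact_force [ 0.623 -0.507 -0.917]
grip_width 0.015
gripper_force 98.34
y yaw 78.42546984451377 y elev 0.8101898869640125 z yaw -9.335343296874372 tilt 19.897191366010205
n 11912 tcp [ 0.6091 -0.1941  0.0362]
-105 h -36.5 w [-13.2  -0.1  13.1] n 1119
-95 h -36.5 w [-13.2   0.1  13.3] n 1096
-85 h -36.4 w [-13.2  -0.   13.1] n 1020
-75 h -14.3 w [-13.1   0.3  13.2] n 2188
-65 h 15.0 w [-12.    1.5  12.9] n 1083
-55 h 15.5 w [-12.2   1.7  12.5] n 2049
-45 h 16.9 w [-12.5   1.7  12.3] n 1595
-35 h 18.7 w [-13.4   0.3  11. ] n 954
-25 h 36.4 w [-12.6  -1.3  13.2] n 808
s min [-109.45920577 -108.92677917 -107.90748075]
```

View pics/s8.png

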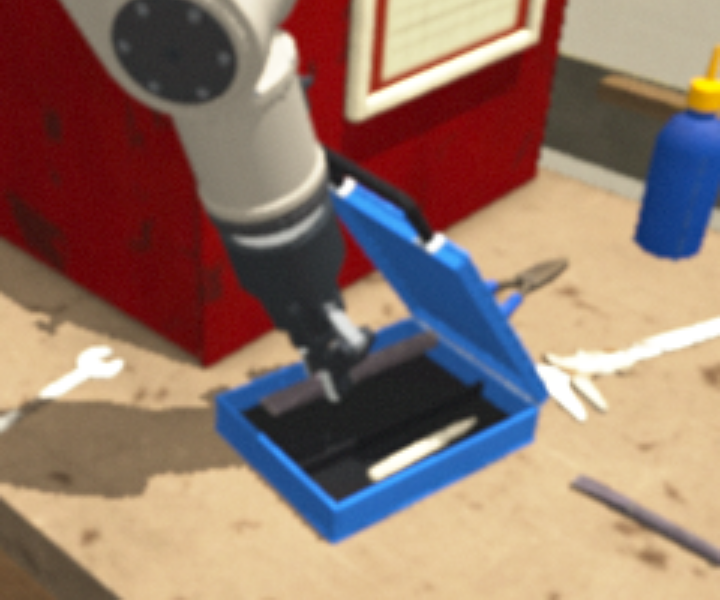

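The chisel is inside the tray outline under the lid, lying between crop (270,400) and (430,345), with the arm clear of the lid. Lowering it.

send_rows(deltas=[{"dx": 1, "dy": 4, "dz": -5, "rx": 0, "ry": 0, "rz": 0.5}, {"dx": 1, "dy": 4, "dz": -11, "rx": 0, "ry": 0, "rz": 0.5}, {"dx": 1, "dy": 4, "dz": -17, "rx": 0, "ry": 0, "rz": 0.5}, {"dx": 1, "dy": 4, "dz": -23, "rx": 0, "ry": 0, "rz": 0.5}, {"dx": 1, "dy": 4, "dz": -27, "rx": 0, "ry": 0, "rz": 0.5}])

```text
clock: 15.57
tcp_pos: [0.6076, -0.1892, 0.0082]
orientation: [0.273, 2.784, -0.026]
contact_force: [1.2, 0.5, -1.6]
grip_width: 0.015
gripper_force: 98.3
```

```bash
python3 held.py
```

```text
clock 15.567
tcp_pos [ 0.608 -0.189  0.008]
orientation [ 0.273  2.784 -0.026]
joints [-0.048  0.603  0.336  2.088 -1.024  0.24   2.55 ]
contact_force [ 1.197  0.48  -1.589]
grip_width 0.015
gripper_force 98.339
y yaw 78.95597761125111 y elev 0.8751690743629645 z yaw -8.608640306815081 tilt 19.773113103344365
n 13857 tcp [ 0.6076 -0.1892  0.0082]
-105 h -8.5 w [-13.2   0.   13.1] n 1639
-95 h -8.5 w [-13.1   0.1  13.2] n 1559
-85 h -8.5 w [-13.1   0.1  13.2] n 1459
-75 h 11.6 w [-13.1   0.2  13.2] n 3995
-65 h 15.9 w [-6.6  2.8 12.9] n 606
-55 h 16.4 w [-13.1   0.9  12. ] n 1412
-45 h 17.6 w [-13.1   0.4  11.5] n 1162
-35 h 18.6 w [-13.3  -0.6  13.4] n 1141
-25 h 34.5 w [-12.6  -1.6  13.5] n 884
s min [-109.5506914  -109.15761789 -108.31135148]
```

send_rows(deltas=[{"dx": 0, "dy": 0, "dz": -2, "rx": 0, "ry": 0, "rz": 0}, {"dx": 0, "dy": 0, "dz": -3.5, "rx": 0, "ry": 0, "rz": 0}, {"dx": 0, "dy": 0, "dz": -3.5, "rx": 0, "ry": 0, "rz": 0}])

```text
clock: 15.87
tcp_pos: [0.6082, -0.1895, 0.0055]
orientation: [0.273, 2.783, -0.026]
contact_force: [-0.4, -0.4, -1.2]
grip_width: 0.0149
gripper_force: 98.4
```

send_rows(deltas=[{"dx": 0, "dy": 0, "dz": -0.5, "rx": 0, "ry": 0, "rz": 0}, {"dx": 0, "dy": 0, "dz": -0.5, "rx": 0, "ry": 0, "rz": 0}])

```text
clock: 16.03
tcp_pos: [0.6084, -0.1894, 0.0054]
orientation: [0.272, 2.782, -0.026]
contact_force: [-0.3, -0.1, -0.2]
grip_width: 0.0151
gripper_force: 98.4
```

send_rows(deltas=[{"dx": 0, "dy": 0, "dz": -1, "rx": 0, "ry": 0, "rz": 0}, {"dx": 0, "dy": 0, "dz": -1, "rx": 0, "ry": 0, "rz": 0}, {"dx": 0, "dy": 0, "dz": -1, "rx": 0, "ry": 0, "rz": 0}])

```text
clock: 16.28
tcp_pos: [0.6085, -0.1894, 0.0045]
orientation: [0.272, 2.782, -0.026]
contact_force: [-1.5, 0.3, -0.7]
grip_width: 0.0148
gripper_force: 98.6
```

send_rows(deltas=[{"dx": 0, "dy": 0, "dz": 0, "rx": 0, "ry": 0, "rz": 0}, {"dx": 0, "dy": 0, "dz": 0, "rx": 0, "ry": 0, "rz": 0}, {"dx": 0, "dy": 0, "dz": 0, "rx": 0, "ry": 0, "rz": 0}, {"dx": 0, "dy": 0, "dz": 0, "rx": 0, "ry": 0, "rz": 0}], jaw=34)

```text
clock: 16.62
tcp_pos: [0.6084, -0.1895, 0.0044]
orientation: [0.272, 2.782, -0.026]
contact_force: [-0.3, 0.2, 0.0]
grip_width: 0.0341
gripper_force: 0.0
```

send_rows(deltas=[{"dx": -3, "dy": 0.6, "dz": 10, "rx": 0, "ry": 0, "rz": 0}, {"dx": -7, "dy": 1.3, "dz": 22, "rx": 0, "ry": 0, "rz": 0}, {"dx": -12, "dy": 2.3, "dz": 35, "rx": 0, "ry": 0, "rz": 0}, {"dx": -24, "dy": 4.6, "dz": 48, "rx": 0, "ry": 0, "rz": 0}, {"dx": -40, "dy": 8, "dz": 60, "rx": 0, "ry": 0, "rz": 0}])

```text
clock: 17.03
tcp_pos: [0.5691, -0.1815, 0.0652]
orientation: [0.271, 2.781, -0.027]
contact_force: [-0.5, -0.5, 0.8]
grip_width: 0.0338
gripper_force: 0.0
```

Run:
```python
from held import *
st(); axes(); d=cam('wrist'); P=wpts(d)
a=np.radians(-11); ex=np.array([np.cos(a),np.sin(a)]); ey=np.array([-np.sin(a),np.cos(a)])
for n in('wrist','scene'):
    if n=='scene': d=cam(n);P=pts(d)
    X=(P[...,:2]-[.6239,-.2193])@ex*1000; Y=(P[...,:2]-[.6239,-.2193])@ey*1000; Z=P[...,2]*1000
    m=(abs(X)<91)&(Y>-12)&(Y<67)&(Z>17)&(Z<32)
    print(n,m.sum())
    for b in range(-90,91,15):
        k=m&(abs(X-b)<7)
        if k.sum()>8: print(b,'z',np.median(Z[k]).round(1),'Y',np.percentile(Y[k],[5,50,95]).round(1),k.sum())
    if m.sum(): print('X',np.percentile(X[m],[1,99]))
    k=(abs(X)<85)&(Y>0)&(Y<60)&(Z>5)&(Z<16); print('bed z',np.median(Z[k]))
```

```text
clock 17.033
tcp_pos [ 0.569 -0.182  0.065]
orientation [ 0.271  2.781 -0.027]
joints [-0.191  0.473  0.507  2.169 -0.919  0.315  2.455]
contact_force [-0.451 -0.482  0.839]
grip_width 0.034
gripper_force 0.0
y yaw 78.99584807674118 y elev 0.8373381607870151 z yaw -8.692212091566926 tilt 19.915654675149774
wrist 3157
-90 z 20.0 Y [18.4 27.9 36.2] 55
-75 z 20.8 Y [18.3 27.2 35.5] 589
-60 z 22.4 Y [19.2 27.2 34.6] 478
-45 z 23.7 Y [19.6 27.1 34.6] 390
-30 z 25.1 Y [20.7 27.1 34.1] 319
-15 z 26.1 Y [20.4 27.  33.8] 242
0 z 26.0 Y [20.6 26.9 33.6] 212
15 z 26.0 Y [20.5 27.7 34. ] 187
30 z 26.0 Y [20.7 26.8 33.7] 165
45 z 26.1 Y [20.5 26.8 33.8] 145
60 z 26.3 Y [21.3 27.6 34.1] 118
75 z 25.7 Y [21.7 27.6 33.6] 37
X [-83.57242814  68.78365002]
bed z 11.87851464799325
scene 393
-75 z 21.7 Y [17.  24.9 34.8] 41
-60 z 23.0 Y [16.8 24.5 32.9] 43
-45 z 24.2 Y [17.9 22.9 33.1] 37
-30 z 25.6 Y [19.  22.6 31.7] 41
-15 z 25.6 Y [19.2 21.3 29. ] 35
0 z 25.6 Y [19.5 22.1 28.7] 31
15 z 25.1 Y [19.3 22.  28.9] 31
30 z 25.2 Y [18.8 22.2 29.1] 30
45 z 26.2 Y [18.9 21.7 28.1] 31
60 z 25.6 Y [18.6 23.  29.1] 28
75 z 25.6 Y [19.6 23.1 29.6] 15
X [-80.02170536  73.75710085]
bed z 12.955249124625201
```

The chisel lies flat on the bed: its top is at 26 mm against the bed at 12, at y = 27 mm, x from -84 to +75 mm, and it's free of the gripper. I'll back out, straighten the tool and go above the handle.

send_rows(deltas=[{"dx": -20, "dy": 4, "dz": 8, "rx": 0, "ry": 0, "rz": 0}, {"dx": -40, "dy": 8, "dz": 16, "rx": 0, "ry": 0, "rz": 0}, {"dx": -60, "dy": 12, "dz": 24, "rx": 1.2, "ry": 6.4, "rz": 0}, {"dx": -78, "dy": 15, "dz": 32, "rx": 2.5, "ry": 13, "rz": 0}, {"dx": -90, "dy": 17, "dz": 40, "rx": 3.8, "ry": 19.6, "rz": 0}])

```text
clock: 17.55
tcp_pos: [0.4761, -0.1642, 0.1051]
orientation: [-0.311, -3.118, -0.021]
contact_force: [1.6, -0.3, -1.4]
grip_width: 0.0345
gripper_force: 0.0
```

send_rows(deltas=[{"dx": 0, "dy": 0, "dz": 35, "rx": 0, "ry": 0, "rz": -7}, {"dx": 0, "dy": 0, "dz": 70, "rx": 0, "ry": 0, "rz": -14}, {"dx": 0, "dy": 0, "dz": 105, "rx": 0, "ry": 0, "rz": -21}, {"dx": 0, "dy": 0, "dz": 140, "rx": 0, "ry": 0, "rz": -28}, {"dx": 0, "dy": 0, "dz": 170, "rx": 0, "ry": 0, "rz": -35}])

```text
clock: 17.97
tcp_pos: [0.4791, -0.1646, 0.2764]
orientation: [1.242, 2.881, 0.021]
contact_force: [-0.1, -0.6, 0.2]
grip_width: 0.034
gripper_force: 0.0
```

send_rows(deltas=[{"dx": 0, "dy": 0, "dz": 0, "rx": 0, "ry": 0, "rz": -7}, {"dx": 0, "dy": 0, "dz": 0, "rx": 0, "ry": 0, "rz": -14}, {"dx": 0, "dy": 0, "dz": 0, "rx": 0, "ry": 0, "rz": -21}, {"dx": 0, "dy": 0, "dz": 0, "rx": 0, "ry": 0, "rz": -28}, {"dx": 0, "dy": 0, "dz": 0, "rx": 0, "ry": 0, "rz": -35}])

```text
clock: 18.38
tcp_pos: [0.4791, -0.1641, 0.2741]
orientation: [2.048, 2.372, 0.018]
contact_force: [0.2, 1.0, 0.2]
grip_width: 0.0338
gripper_force: 0.0
```

Run:
```python
from h import *
st(); axes()
M=R.from_rotvec(r.get_obs()['orientation']).as_matrix()
a=np.radians(-11); ex=np.array([np.cos(a),np.sin(a),0]); z=np.array([0,0,-1.]); T=np.stack([np.cross(ex,z),ex,z],1)
print('needed turn',np.degrees(R.from_matrix(T@M.T).as_rotvec()).round(1))
```

```text
clock 18.383
tcp_pos [ 0.479 -0.164  0.274]
orientation [2.048 2.372 0.018]
joints [-0.876  0.408  1.424  1.944 -0.453  1.164  0.868]
contact_force [0.249 1.041 0.19 ]
grip_width 0.034
gripper_force 0.0
y yaw 8.400922439980373 y elev 0.7946407277812741 z yaw 15.109090654717217 tilt 0.8001176229332884
needed turn [ -0.1   0.8 -19.4]
```

send_rows(deltas=[{"dx": 25, "dy": -11, "dz": 0, "rx": 0, "ry": 0.3, "rz": -4}, {"dx": 50, "dy": -22, "dz": 0, "rx": 0, "ry": 0.6, "rz": -8}, {"dx": 75, "dy": -33, "dz": 0, "rx": 0, "ry": 0.8, "rz": -12}, {"dx": 95, "dy": -42, "dz": 0, "rx": 0, "ry": 0.8, "rz": -16}, {"dx": 111, "dy": -48.5, "dz": 0, "rx": 0, "ry": 0.8, "rz": -19.4}])

```text
clock: 18.8
tcp_pos: [0.5916, -0.2134, 0.2731]
orientation: [-2.42, -2.001, -0.001]
contact_force: [-0.7, -0.2, 0.3]
grip_width: 0.0337
gripper_force: 0.0
```

Run:
```python
from h import *
st(); axes()
d=cam('wrist'); P=wpts(d); h=cv2.cvtColor(d['frame'],cv2.COLOR_BGR2HSV)
a=np.radians(-11); ex=np.array([np.cos(a),np.sin(a)]); ey=np.array([-np.sin(a),np.cos(a)])
X=(P[...,:2]-[.6239,-.2193])@ex*1000; Y=(P[...,:2]-[.6239,-.2193])@ey*1000; Z=P[...,2]*1000
m=(h[...,2]<70)&(Z>200)&(Z<262)&(abs(X+35)<40)&(abs(Y)<60)
print(m.sum(),[ (np.percentile(q[m],[3,50,97]).round(1)) for q in (X,Y,Z)])
k=m&(Y>0); print([ (np.percentile(q[k],[3,50,97]).round(1)) for q in (X,Y,Z)])
```

```text
clock 18.8
tcp_pos [ 0.592 -0.213  0.273]
orientation [-2.420e+00 -2.001e+00 -1.000e-03]
joints [-0.54   0.658  1.256  1.659 -0.647  1.311  0.643]
contact_force [-0.707 -0.227  0.301]
grip_width 0.034
gripper_force 0.0
y yaw -10.818379646559132 y elev -0.037100012624425055 z yaw 101.51047102413098 tilt 0.09765157793217626
1381 [array([-36.3, -29.9, -10.2]), array([-43.8,  31.3,  49.2]), array([205.6, 233.3, 236.7])]
[array([-36.9, -30.7, -10.5]), array([11.3, 39.8, 49.3]), array([206.3, 234.3, 236.7])]
```

send_rows(deltas=[{"dx": 0, "dy": 0, "dz": -25, "rx": 0, "ry": 0, "rz": 0}, {"dx": 0, "dy": 0, "dz": -50, "rx": 0, "ry": 0, "rz": 0}, {"dx": 0, "dy": 0, "dz": -65, "rx": 0, "ry": 0, "rz": 0}, {"dx": 0, "dy": 0, "dz": -71, "rx": 0, "ry": 0, "rz": 0}, {"dx": 0, "dy": 0, "dz": -71, "rx": 0, "ry": 0, "rz": 0}])

```text
clock: 19.27
tcp_pos: [0.5888, -0.2123, 0.2018]
orientation: [-2.416, -2.003, -0.001]
contact_force: [-0.3, 0.8, -0.4]
grip_width: 0.0344
gripper_force: 0.0
```

send_rows(deltas=[{"dx": 0, "dy": 0, "dz": 0, "rx": 0, "ry": 0, "rz": 0}, {"dx": 0, "dy": 0, "dz": 0, "rx": 0, "ry": 0, "rz": 0}, {"dx": 0, "dy": 0, "dz": 0, "rx": 0, "ry": 0, "rz": 0}, {"dx": 0, "dy": 0, "dz": 0, "rx": 0, "ry": 0, "rz": 0}], jaw=3, newtons=40)

```text
clock: 19.6
tcp_pos: [0.5899, -0.2133, 0.2045]
orientation: [2.419, 2.004, 0.005]
contact_force: [-0.9, 0.1, 3.3]
grip_width: 0.0082
gripper_force: 39.1
```

send_rows(deltas=[{"dx": -13, "dy": 2.6, "dz": -9.7, "rx": 0, "ry": 0, "rz": 0}, {"dx": -27.4, "dy": 5.3, "dz": -22, "rx": 0, "ry": 0, "rz": 0}, {"dx": -40.6, "dy": 7.9, "dz": -35, "rx": 0, "ry": 0, "rz": 0}, {"dx": -52.7, "dy": 10.2, "dz": -50, "rx": 0, "ry": 0, "rz": 0}, {"dx": -63.7, "dy": 12.4, "dz": -65, "rx": 0, "ry": 0, "rz": 0}])

```text
clock: 20.02
tcp_pos: [0.5262, -0.2009, 0.1388]
orientation: [2.418, 2.003, 0.006]
contact_force: [6.1, -2.1, -2.2]
grip_width: 0.0081
gripper_force: 39.2
```

send_rows(deltas=[{"dx": -9.7, "dy": 1.9, "dz": -16, "rx": 0, "ry": 0, "rz": 0}, {"dx": -18, "dy": 3.5, "dz": -33, "rx": 0, "ry": 0, "rz": 0}, {"dx": -25, "dy": 4.9, "dz": -50.5, "rx": 0, "ry": 0, "rz": 0}, {"dx": -30.5, "dy": 6, "dz": -68.5, "rx": 0, "ry": 0, "rz": 0}, {"dx": -34.5, "dy": 6.8, "dz": -87, "rx": 0, "ry": 0, "rz": 0}])

```text
clock: 20.43
tcp_pos: [0.4921, -0.1943, 0.0515]
orientation: [2.418, 2.003, 0.005]
contact_force: [3.5, -0.4, -0.9]
grip_width: 0.0081
gripper_force: 39.2
```

send_rows(deltas=[{"dx": -1.5, "dy": 0.2, "dz": -10, "rx": 0, "ry": 0, "rz": 0}, {"dx": -2.5, "dy": 0.4, "dz": -19, "rx": 0, "ry": 0, "rz": 0}, {"dx": -3.5, "dy": 0.6, "dz": -29, "rx": 0, "ry": 0, "rz": 0}, {"dx": -3.5, "dy": 0.6, "dz": -38, "rx": 0, "ry": 0, "rz": 0}, {"dx": -3.5, "dy": 0.6, "dz": -38, "rx": 0, "ry": 0, "rz": 0}])

```text
clock: 20.85
tcp_pos: [0.4885, -0.194, 0.014]
orientation: [-2.42, -2.003, -0.005]
contact_force: [0.8, -0.8, 6.4]
grip_width: 0.0079
gripper_force: 43.0
```

```bash
cat > lid.py <<'E'
from h import *
st()
a=np.radians(-11); ex=np.array([np.cos(a),np.sin(a)]); ey=np.array([-np.sin(a),np.cos(a)])
for n in('scene','top','wrist'):
    d=cam(n); P=wpts(d) if n=='wrist' else pts(d); h=cv2.cvtColor(d['frame'],cv2.COLOR_BGR2HSV)
    X=(P[...,:2]-[.6239,-.2193])@ex*1000; Y=(P[...,:2]-[.6239,-.2193])@ey*1000; Z=P[...,2]*1000
    m=(h[...,0]>100)&(h[...,0]<125)&(h[...,1]>120)&(abs(X)<90)&(abs(Y)<68)&(Z>38)&(Z<120)
    if m.sum()>50:
        p=np.polyfit(X[m],Z[m],1); print(n,m.sum(),'slope rad',-p[0].round(4),'z front',np.polyval(p,-90).round(1),'back',np.polyval(p,90).round(1))
E
python3 lid.py
```

```text
clock 20.85
tcp_pos [ 0.488 -0.194  0.014]
orientation [-2.42  -2.003 -0.005]
joints [-0.432  0.785  0.956  2.103 -0.967  0.782  0.964]
contact_force [ 0.784 -0.8    6.415]
grip_width 0.008
gripper_force 42.999
scene 2145 slope rad 0.02 z front 52.1 back 48.5
top 3137 slope rad 0.0003 z front 47.5 back 47.4
wrist 37812 slope rad 0.0022 z front 48.6 back 48.2
```

send_rows(deltas=[{"dx": 0, "dy": 0, "dz": -3, "rx": 0, "ry": 0, "rz": 0}, {"dx": 0, "dy": 0, "dz": -4, "rx": 0, "ry": 0, "rz": 0}, {"dx": 0, "dy": 0, "dz": -4, "rx": 0, "ry": 0, "rz": 0}])

```text
clock: 21.25
tcp_pos: [0.4885, -0.1943, 0.0121]
orientation: [-2.42, -2.002, -0.008]
contact_force: [-6.4, 4.3, 36.7]
grip_width: 0.0082
gripper_force: 47.0
```

send_rows(deltas=[{"dx": 0, "dy": 0, "dz": 0, "rx": 0, "ry": 0, "rz": 0}, {"dx": 0, "dy": 0, "dz": 0, "rx": 0, "ry": 0, "rz": 0}, {"dx": 0, "dy": 0, "dz": 0, "rx": 0, "ry": 0, "rz": 0}, {"dx": 0, "dy": 0, "dz": 0, "rx": 0, "ry": 0, "rz": 0}, {"dx": 0, "dy": 0, "dz": 0, "rx": 0, "ry": 0, "rz": 0}], jaw=36)

```text
clock: 21.67
tcp_pos: [0.4873, -0.1928, 0.0088]
orientation: [-2.417, -2.003, -0.002]
contact_force: [0.2, -0.1, 1.2]
grip_width: 0.0359
gripper_force: 0.0
```

send_rows(deltas=[{"dx": 0, "dy": 0, "dz": 15, "rx": 0, "ry": 0, "rz": 0}, {"dx": 0, "dy": 0, "dz": 35, "rx": 0, "ry": 0, "rz": 0}, {"dx": 0, "dy": 0, "dz": 65, "rx": 0, "ry": 0, "rz": 0}, {"dx": 0, "dy": 0, "dz": 100, "rx": 0, "ry": 0, "rz": 0}, {"dx": -10, "dy": 0, "dz": 130, "rx": 0, "ry": 0, "rz": 0}])

```text
clock: 22.08
tcp_pos: [0.4788, -0.1931, 0.1408]
orientation: [-2.417, -2.006, -0.002]
contact_force: [0.0, 0.4, 0.4]
grip_width: 0.0357
gripper_force: 0.0
```

```bash
python3 lid.py
```

```text
clock 22.083
tcp_pos [ 0.479 -0.193  0.141]
orientation [-2.417e+00 -2.006e+00 -2.000e-03]
joints [-0.612  0.626  1.218  2.058 -0.726  0.98   0.807]
contact_force [0.035 0.384 0.414]
grip_width 0.036
gripper_force 0.0
scene 2501 slope rad -0.0015 z front 49.4 back 49.7
top 3069 slope rad 0.0006 z front 47.7 back 47.6
wrist 22452 slope rad -0.0015 z front 48.3 back 48.5
```

The lid is level at 48.5 mm, so it's fully shut, and the gripper is clear of it. Handing in.

```bash
python3 -c "
from bench import r
print(r.hand_in())"
```

```text
the job is handed in; nothing more can be done
None
```

The job is handed in at about 22 s: the lid was opened to its stop, the cold chisel lies flat and lengthwise in the wide compartment, and the lid is fully shut with the gripper clear; the spanner and tape roll were never approached.

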